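# Lengthen the pan rest until its spring button snaps

### The job

The small paella pan needs a longer rest. On the telescopic pan rest with the orange silicone bars, press the brass spring button in flush and slide its tube out in the lengthening direction until the button pops up through the second hole. Leave the button of the grey rest alone.

Things in the scene. Friction and masses are not known exactly. Their poses are not given: they have to be found in the camera images.
- orange_button (a point): Top centre of the domed brass button pin (16 mm across) of the pan rest with orange silicone bars, as it stands when up: 67 mm over the counter, 7 mm proud of the flat top of the rest's outer tube. Point fixed to the rest (it does not move with pin or tube); z up, x the way the tube slides out. The rest is held to the counter by suction feet; its dark inner tube carries the pin.
- orange_pin (a joint): How far the orange rest's button is pressed, m: 0 up, 0.007 flush with the tube top, 0.009 hidden under the tube's 2 mm wall, 0.0115 bottom. Spring: 3 N to start, 6 N fully in. While up it locks the tube. Held in flush while the tube is pushed, it slips under the wall and, once the tube has moved 15 mm, stays there by itself until the second hole comes over it.
- orange_tube (a joint): Slide of the outer aluminium tube (30 mm wide, top 60 mm high) along the button's x, m: 0 at start, 0.050 pin in second hole, end stop 0.051; 2 to 3 N moves it. Two 19 mm holes 50 mm apart, the free one towards -x. An orange thumb ridge on it (10 mm high, 8 thick) faces the pin from 15 mm towards +x: shut fingertips on the pin can push it. Crossbars 94 mm long, 80 high, at x -100 and +95 mm.
- grey_pin (a joint): The same button on a second, like rest with dark grey bars and ridge that stands beside the orange one, m pressed in: 0 up. To be left alone.

How it is judged:
By the outcome, as a careful person would: the job done as asked, in the order asked, and still so for the second after the job is handed in, with the robot touching nothing.
It also fails if it takes over 32 s, if anything falls off the work surface, if the arm or the gripper's body presses on something with over 40 N, if the wrist force passes 120 N, or if a joint passes its speed limit or range.

### The arm

A 6-joint arm with a two-finger parallel gripper is mounted at the origin on the work surface. World frame = base frame: x ahead of the robot, y to its left, z up, the work surface at z = 0. Lengths are in mm, angles in rad, forces in N, time in s.
With the tool pointing down it reaches from about 275 to 825 mm from the base axis. Payload 5.2 kg.
Tool frame: the origin (TCP) lies at the very end of the fingers, on their centre line; the grasp point (between the pads) lies 19 mm behind it; z points along the fingers, y is the direction in which the jaws open and shut (so a half turn about z gives the same grasp; the last joint's range is limited). The gripper opens to 93 mm and grips with 3 to 60 N. Pads are 15 mm wide; open, the fingers measure 128 mm over their backs; the gripper's body (75 mm by 188 mm) begins 65 mm behind the grasp point.
Start: joints at [1.079, 0.259, 1.535, -0, 1.348, -0.203], TCP at [156.619, 527.234, 218.653] pointing down, gripper open.
Joint ranges: [-3.14, 3.14], [-0.91, 2.08], [0.19, 2.58], [-1.22, 4.36], [0.22, 2.71], [-3.12, 3.12]. Speed limits (rad/s): [2.57, 2.57, 3.14, 3.14, 3.14, 3.14].

### API

Orientations are given as [roll, pitch, yaw] about the fixed x, y, z axes, in that order (R = Rz(yaw) Ry(pitch) Rx(roll)).
In Python, from bench import robot gives the robot as it stands. The module is installed in compiled form; this text tells all that it offers. Calls block until the motion is done:
- robot.move_ptp(position, orientation): joint-space move of the TCP to a pose.
- robot.move_linear(position, ori=None, speed=150, f_stop=None): straight line of the TCP; ori=None keeps the orientation; speed is the mean speed in mm/s. With f_stop (N) it stops when the force on the tool has changed by that much, and returns True; else False.
- robot.move_j(angles): joint-space move.
- robot.move_gripper(opening): opening from 0.0 (shut) to 1.0 (fully open); the grip force is fixed at half the most; returns when the fingers have stopped.
- robot.sleep(seconds).
- robot.inverse_kinematics(position, orientation): joint angles nearest the present ones, or None.
- robot.get_image(name): name is "scene" or "top" or "wrist"; returns a dict with "img" (480x640x3 uint8, blue, green, red), "fovy" (degrees; the focal length in pixels is half the picture's height over the tangent of half this angle, whatever the lens; pixels are square), "cx", "cy" (the principal point, pixels), "eye" and "orientation" of the camera in the world. Camera axes: x right, y down, z forward; pixel columns grow to the right and rows downward; lengths in mm; the calibration is good to about 2 mm. A picture is of the moment at which its call begins. There is no depth.
A pose or a line that the arm cannot do raises robot.MotionError and nothing moves.
- robot.hand_in(): hands the job in, once; it reports no verdict.
Readings, each from a call of its own:
- robot.current_t(): time.
- robot.current_qpos(): joint angles.
- robot.current_joint_vel(): joint speeds.
- robot.current_joint_efforts(): joint torques, N m.
- robot.current_tcp_pos(): TCP position.
- robot.current_eef_rot(): TCP orientation.
- robot.current_contact_force(): force on the tool from outside, world axes, zero at the start.
- robot.current_ft_torque(): the same for the moment, N m.
- robot.current_gripper_width(): opening from 0.0 (shut) to 1.0 (fully open).
Only numpy, scipy, OpenCV 4.12 (cv2) and the standard library are available. Lean on these libraries where they do the work, as an engineer would, in place of code of your own. Each camera call takes 0.05 s, during which the arm holds its last target. There are 200 camera calls.

## Working session

There is one attempt and no reset: what is moved stays moved. The work goes in short steps, each a Python script; the robot and the scene stay as the last script left them, time stands still between calls to the robot, and variables do not carry over. Pictures are saved under pics/ and viewed, on a budget of 10 in all, crops included, one or two more only if the job needs it, and the job is handed in when it is done.

```bash
mkdir -p pics; cat > h.py <<'E'
import numpy as np, cv2
from scipy.spatial.transform import Rotation as Ro
from bench import robot
def snap(n,f):
    d=robot.get_image(n); cv2.imwrite(f'pics/{f}.png',d['img']); return d
def Rm(o):
    o=np.array(o,float)
    return o if o.shape==(3,3) else (Ro.from_euler('xyz',o).as_matrix() if o.size==3 else Ro.from_quat(o).as_matrix())
def ray(d,u,v,z):
    f=240/np.tan(np.radians(d['fovy'])/2)
    r=Rm(d['orientation'])@np.array([(u-d['cx'])/f,(v-d['cy'])/f,1]); e=np.array(d['eye'])
    return e+r*(z-e[2])/r[2]
E
python3 - <<'E'
from h import *
a=snap('top','top1');b=snap('scene','scene1')
for d in(a,b):print({k:d[k] for k in d if k!='img'})
print(robot.current_eef_rot(),robot.current_t())
E
```

```text
{'fovy': 56.747433992973676, 'cx': 315.1349690694185, 'cy': 241.0274054668375, 'eye': array([484.74826758, -15.75622077, 707.83186983]), 'orientation': array([-3.0283651 ,  0.05179871, -1.58093915])}
{'fovy': 52.74122610876544, 'cx': 322.3045123312474, 'cy': 243.7610471736879, 'eye': array([ 836.55349867, -302.51561357,  576.22165581]), 'orientation': array([-2.42478651e+00, -1.19060627e-03,  8.07297836e-01])}
[-3.14002816e+00 -3.03356461e-04  2.85280141e+00] 0.1
```

View pics/top1.png

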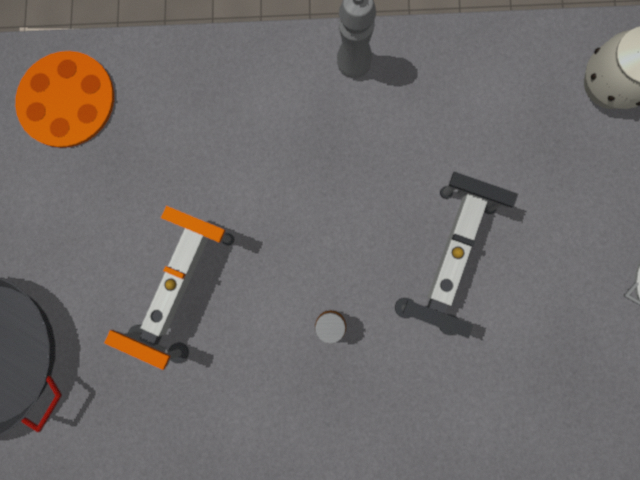

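View pics/scene1.png

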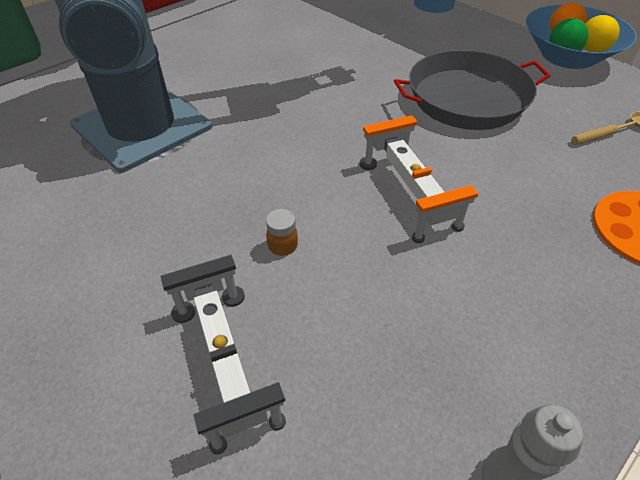

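The top view shows the orange rest's button at (170,284), its free hole at (157,316) and its ridge at (174,272). The grey button is at (458,253). The slide direction points up and to the right in the image.

```bash
python3 - <<'E'
from h import *
import json
P={}
for n,box,zs in(('top1',(90,195,240,380),0),('scene1',(350,110,490,220),0)):
    d=robot.get_image(n[:-1]); im=d['img']; x0,y0,x1,y1=box
    hsv=cv2.cvtColor(im,cv2.COLOR_BGR2HSV)
    def comps(lo,hi,amin):
        m=np.zeros(im.shape[:2],np.uint8); m[y0:y1,x0:x1]=cv2.inRange(hsv,lo,hi)[y0:y1,x0:x1]
        k,_,s,c=cv2.connectedComponentsWithStats(m)
        return [(s[i,4],c[i]) for i in range(1,k) if s[i,4]>=amin]
    for lab,lo,hi,zz in(('orange',(5,225,150),(14,255,255),80),('brass',(14,120,60),(26,255,225),65)):
        for a,c in comps(lo,hi,12): print(n,lab,a,c.round(1),'z',zz,ray(d,*c,zz).round(1),'z70',ray(d,*c,70)[:2].round(1))
E
```

```text
top1 orange 13 [220.6 235. ] z 80 [567.5 152.5  80. ] z70 [568.8 155.1]
top1 orange 853 [137.2 349.7] z 80 [405.9 269.5  80. ] z70 [404.6 274.1]
top1 brass 786 [192.9 223.7] z 65 [587.1 198.4  65. ] z70 [586.3 196.7]
top1 brass 83 [173.5 271.9] z 65 [516.  225.9  65. ] z70 [515.7 224. ]
top1 brass 77 [169.9 284.2] z 65 [498.  230.7  65. ] z70 [497.9 228.8]
top1 brass 918 [136.2 349.1] z 65 [405.  277.9  65. ] z70 [405.6 275.6]
scene1 orange 381 [389.8 124. ] z 80 [406.5 271.9  80. ] z70 [397.9 283.5]
scene1 orange 65 [421.2 170.6] z 80 [521.7 214.   80. ] z70 [515.4 224.4]
scene1 orange 590 [446.4 197. ] z 80 [585.3 194.   80. ] z70 [580.3 204. ]
scene1 brass 48 [415.1 167. ] z 65 [499.7 229.5  65. ] z70 [503.  224.3]
```

```bash
python3 - <<'E'
from h import *
robot.move_gripper(0)
robot.move_ptp([498,230,160],[np.pi,0,2.735])
d=snap('wrist','w1'); print({k:d[k] for k in d if k!='img'}, robot.current_tcp_pos(),robot.current_t())
im=d['img'];hsv=cv2.cvtColor(im,cv2.COLOR_BGR2HSV)
for lab,lo,hi in(('orange',(5,200,120),(13,255,255)),('brass',(14,100,60),(28,255,255))):
    k,_,s,c=cv2.connectedComponentsWithStats(cv2.inRange(hsv,lo,hi))
    for i in range(1,k):
        if s[i,4]>60: print(lab,s[i],c[i].round(1),ray(d,*c[i],65)[:2].round(1))
E
```

```text
{'fovy': 63.605250316430535, 'cx': 314.7527100359107, 'cy': 237.821114383349, 'eye': array([426.54618567, 261.42982476, 327.06484519]), 'orientation': array([ 2.85978931e+00, -1.18663206e-04,  1.16578610e+00])} [497.55298318 231.06106452 160.2157747 ] 3.375
orange [584 405  19  18  85] [592.2 411.4] [719.5 380.5]
orange [587 409  23  18  89] [599.7 418.8] [729.  384.5]
orange [588 444  27  26 207] [601.5 455.6] [766.9 378.3]
brass [309 227  21  22 357] [318.9 237.8] [497.4 234.2]
brass [306 345   5  79 372] [308.  384.7] [605.4 178.9]
brass [319 345   6  78 357] [321.6 383.3] [608.5 189.3]
brass [    0   441   491    38 15211] [260.5 462.4] [660.2 111.3]
```

View pics/w1.png

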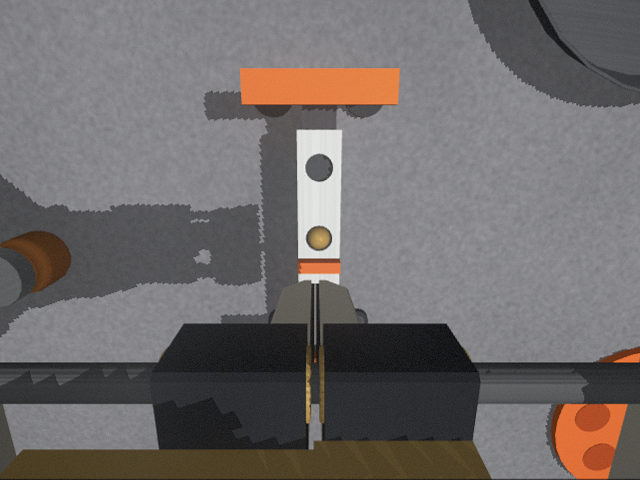

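The wrist view shows the button at (319,238), which casts to (497.4, 234.2). That agrees with the other two views to about 3 mm. The tube lies along the tool's x axis, with the ridge just below the button in the image. Pressing next.

```bash
python3 - <<'E'
from h import *
o=[np.pi,0,2.735]
p=lambda:print(robot.current_tcp_pos().round(2),robot.current_contact_force().round(2),round(robot.current_t(),2))
robot.move_linear([498,231.3,75],o,120); robot.sleep(.2); p()
for z in (66,64,62,61,60,59.5):
    s=robot.move_linear([498,231.3,z],o,20,f_stop=12); robot.sleep(.1); print(z,s); p()
    if s: break
E
```

```text
[498.6  231.46  75.87] [-0.21 -0.58 -0.51] 4.43
66 False
[498.11 231.3   66.22] [ 0.07 -0.89  2.87] 5.13
64 False
[498.07 231.32  64.08] [-0.98 -0.37  3.73] 5.48
62 False
[498.07 231.3   62.05] [-0.11 -0.43  4.78] 5.83
61 False
[498.08 231.31  61.06] [-1.21 -0.09  5.17] 6.18
60 False
[498.03 231.32  60.05] [-0.39 -0.04  4.95] 6.53
59.5 False
[498.08 231.31  59.55] [-0.27 -0.61  5.84] 6.88
```

```bash
python3 - <<'E'
from h import *
s=np.array([np.cos(2.735),np.sin(2.735)])*-1
p=lambda:print(robot.current_tcp_pos().round(2),'s,n force',(robot.current_contact_force()[:2]@s).round(2),robot.current_contact_force()[2].round(2),round(robot.current_t(),2))
for k in (4,7,9,11,14,18,22,26):
    st=robot.move_linear([*(np.array([498,231.3])+s*k),59.8],None,30,f_stop=15); print(k,st); p()
    if st: break
d=snap('scene','s2'); cv2.imwrite('pics/s2c.png',cv2.resize(d['img'][90:270,330:510],None,fx=3,fy=3))
E
```

```text
4 False
[500.54 230.06  59.49] s,n force -3.21 5.62 7.17
7 False
[502.82 228.96  59.34] s,n force -4.13 6.03 7.42
9 False
[504.29 228.29  59.25] s,n force -5.06 4.4 7.67
11 False
[505.84 227.67  59.06] s,n force -5.5 5.33 7.92
14 False
[509.78 225.93  59.1 ] s,n force -3.54 1.42 8.17
18 False
[513.95 224.09  59.21] s,n force -3.14 -0.47 8.45
22 False
[517.91 222.42  59.35] s,n force -2.07 -2.14 8.73
26 False
[521.69 220.83  59.48] s,n force -3.29 -2.66 9.02
```

View pics/s2c.png

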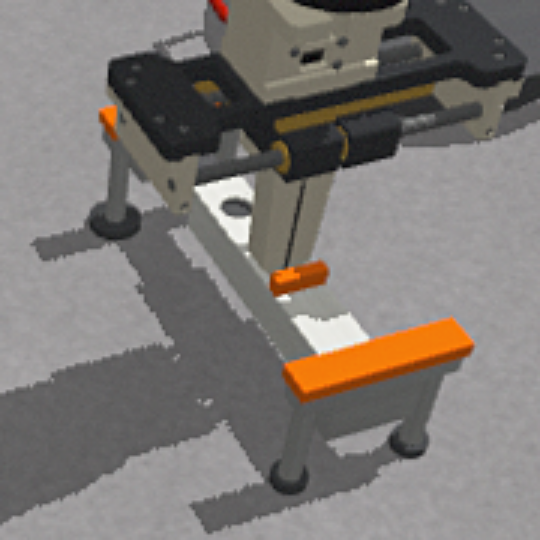

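The ridge is against the fingertips and about 3 N is resisting along the slide, so the tube is moving. I'll push on to the stop.

```bash
python3 - <<'E'
from h import *
s=np.array([np.cos(2.735),np.sin(2.735)])*-1
b=np.array([498,231.3])
def p():
    t=robot.current_tcp_pos();print(((t[:2]-b)@s).round(2),t[2].round(2),'F',(robot.current_contact_force()[:2]@s).round(2),robot.current_contact_force()[2].round(2),round(robot.current_t(),2))
p()
for k in [44]+list(range(48,70,2)):
    st=robot.move_linear([*(b+s*k),59.8],None,30,f_stop=9); print(k,st,end=' '); p()
    if st: break
d=snap('scene','s3'); cv2.imwrite('pics/s3c.png',cv2.resize(d['img'][90:270,330:510],None,fx=3,fy=3))
E
```

```text
25.92 59.52 F -3.2 -1.89 9.07
44 False 45.25 60.51 F -0.56 -0.47 9.82
48 False 48.78 60.16 F 0.85 1.83 10.1
50 False 50.13 60.01 F 0.29 1.83 10.35
52 False 52.05 59.97 F -2.01 4.32 10.6
54 False 53.31 60.05 F -4.76 6.99 10.85
56 False 54.67 60.1 F -5.95 8.59 11.1
58 False 56.22 60.15 F -6.63 9.94 11.35
60 False 56.65 60.12 F -11.73 12.04 11.6
62 False 56.73 60.12 F -16.04 15.76 11.85
64 False 56.8 60.14 F -22.5 19.9 12.1
66 False 56.88 60.12 F -26.45 22.96 12.35
68 False 56.93 60.09 F -32.0 26.94 12.6
```

View pics/s3c.png

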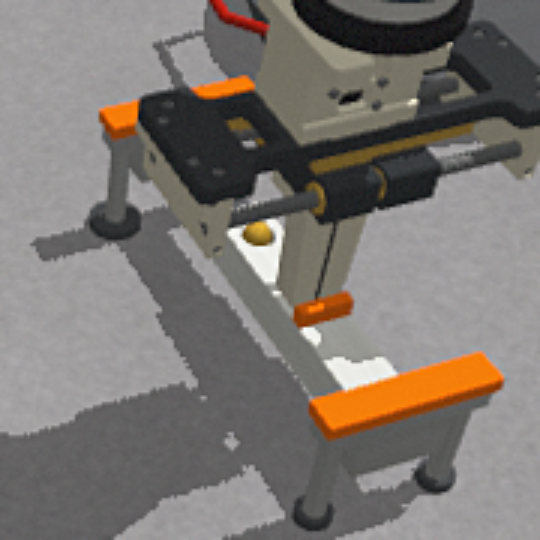

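The brass button is up through the second hole, at crop (258,232), and the tube is against its stop. I'll back off, lift and check.

```bash
python3 - <<'E'
from h import *
s=np.array([np.cos(2.735),np.sin(2.735)])*-1
b=np.array([498,231.3])
robot.move_linear([*(b+s*54),60.2],None,30)
robot.move_linear([*(b+s*52),160],None,150)
robot.move_ptp([430,420,200],[np.pi,0,2.735])
d=snap('top','t4'); e=snap('scene','s4')
print(robot.current_t(),robot.current_contact_force())
im=np.hstack([cv2.resize(d['img'][190:390,80:260],(396,440)),cv2.resize(e['img'][90:270,330:490],(391,440))]); cv2.imwrite('pics/f.png',im)
hsv=cv2.cvtColor(d['img'],cv2.COLOR_BGR2HSV)
k,_,st,c=cv2.connectedComponentsWithStats(cv2.inRange(hsv,(14,120,60),(26,255,225)))
for i in range(1,k):
    if st[i,4]>30: print(st[i,4],c[i].round(1),ray(d,*c[i],66)[:2].round(1))
E
```

```text
15.1417 [-0.64939512 -0.58772613  0.07578694]
3314 [ 62.2 113. ] [764.6 407.9]
34 [73.6 81.1] [815.9 392.4]
778 [206.8 191.8] [634.7 178. ]
70 [187.5 239.9] [562.8 205.6]
85 [457.6 252.4] [ 538.6 -186.6]
73 [170.2 283.9] [498.4 229.9]
```

View pics/f.png

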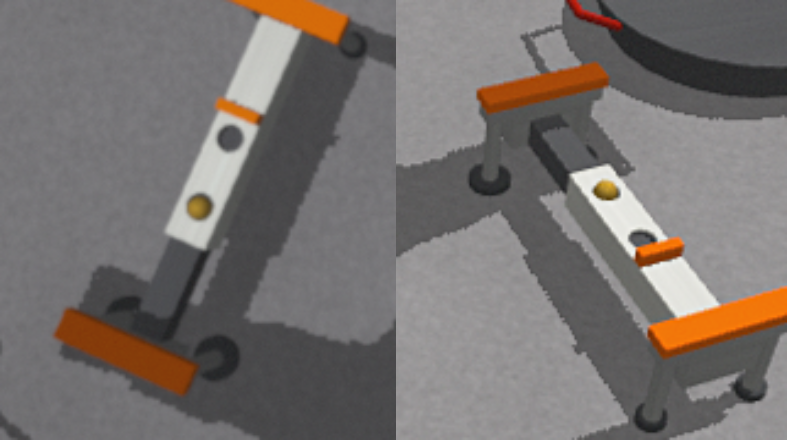

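In both views the button stands up in the second hole, the first hole is empty beside the ridge, and the tube has moved out. The ridge went from (516,226) to (563,206), about 51 mm.

```bash
python3 -c "
from bench import robot
robot.sleep(.5);robot.hand_in()"
```

```text
the job is handed in; nothing more can be done
```

The orange pan rest is lengthened: its brass button now stands up through the second hole. I pressed the button in with the shut fingertips, pushed the tube out by the thumb ridge to its end stop, then backed off and moved clear.

- **Final check:** the last top and scene views agree that the button is up in the second hole and the first hole is empty. The ridge moved about 51 mm by the cameras, against 50 mm expected, which is within camera accuracy. The button and rest stayed in place.
- **Grey rest:** I never touched it, and its button is still visible where it was.
- **Time and contact:** about 15.6 s of the 32 s used, and the tool was free of contact when I handed in.
- **What did not go as planned:** the force stop never triggered at the end stop, because it measures the change within each short step. The sideways push with the fingertips therefore rose to about 32 N (roughly 42 N including the downward part) before the moves ended. That stayed below the 120 N wrist limit. The 40 N limit applies to the arm and gripper body, and in the views I took only the fingertips were in contact.

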